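Switch on the stirrer under the amber bottle

ROBOT

A 6-joint arm with a two-finger parallel gripper is mounted at the origin on the work surface; the furniture and walls round the work are solid. World frame = base frame: x ahead of the robot, y to its left, z up, the work surface at z = 0. Lengths are in m, angles in rad, forces in N, time in s.
With the tool pointing down it reaches from about 0.425 to 0.95 m from the base axis. Payload 3.5 kg.
Tool frame: the origin (TCP) lies midway between the tips of the shut fingers; the grasp point (between the pads) lies 19 mm behind it; z points along the fingers, y is the line along which they close (so a half turn about z gives the same grasp; the last joint's range is limited). The gripper opens to 85 mm and grips with 20 to 120 N. Pads are 22 mm wide; open, the fingers measure 114 mm over their backs; the gripper's body (76 mm by 85 mm) begins 54 mm behind the grasp point. The pads swing forward as they close: fully open they stand 13 mm farther back than shut.
Start: joints at [1.101, 0.286, 1.577, -0, 1.279, -0.15], TCP at [0.212, 0.641, 0.231] pointing down, gripper open.
Joint ranges: [-2.77, 2.77], [-0.9, 2.22], [0.21, 2.48], [-1.53, 4.67], [0.24, 2.81], [-2.84, 2.84]. Speed limits (rad/s): [2.79, 2.79, 3.14, 3.14, 3.14, 3.14].

INTERFACE

Orientations are given as a unit quaternion [x, y, z, w].
In Python, from plant import get_state, read_camera, ctrl gives the robot as it stands.
- The arm moves only by the shell command python3 -m crank 'ROWS' [FORCE]. ROWS is JSON, a list of rows, each a list of 3 entries, a list of its own where there are three numbers: the shift along the tool's x, y, z in mm, then the turn about the tool's z in degrees, then the closure in counts, from 0 (fully open) to 255 (shut). In form: [[[tx, ty, tz], yaw, claw], ...]. A call has 1 to 10 rows; each row is the pose to reach, as a shift and turn from the pose commanded when the call began, along the tool's axes at that moment; what a row does not reach only later rows make up. A row lasts 1/10 s, in which the tool goes at most 50 mm and 8.59 degrees, less where a joint would pass 70% of its speed; a pose out of reach is approached as far as the arm can. A call with a gripper value outside its range is refused whole. The fingers move at their own pace and stop on an object; FORCE is the grip in N (left out, the last holds). Time passes only in rows, so rows that repeat a pose let the fingers close. It gives the time, the measured TCP pose, the force, the opening and the grip force at its end, in the units of the state.
- get_state(): the state, without advancing time (a new reading comes with each control period).
- read_camera(name): name is "side" or "top"; returns a dict with "frame" (400x640x3 uint8, blue, green, red), "range_z" (400x640 float32, m along the optical axis (not along the pixel's ray), 0 where there is no reading), "vfov" (degrees; the focal length in pixels is half the picture's height over the tangent of half this angle, whatever the lens; pixels are square), "cx", "cy" (the principal point, pixels), "origin" and "orientation" of the camera in the world. Camera axes: x right, y down, z forward; pixel columns grow to the right and rows downward; lengths in m; the calibration is good to about 2 mm. A picture is of the moment at which its call begins.
- ctrl.sign_off(): hands the job in; it is judged then, once.
The state is a dict: "time": time; "qpos": joint angles; "dq": joint speeds; "joint_efforts": joint torques, N m; "eef_pos": TCP position; "tcp_rot": TCP orientation; "contact_force": force on the tool from outside, world axes, zero at the start; "wrist_torque": the same for the moment, N m; "opening": opening from 0.0 (shut) to 1.0 (fully open); "finger_force": force on a finger pad.
Only numpy, scipy, OpenCV 4.12 (cv2) and the standard library are available. Lean on these libraries where they do the work, as an engineer would, in place of code of your own. Each camera call takes 0.05 s, during which the arm holds its last target. There are 200 camera calls.

TASK

Switch on the magnetic stirrer that carries the small amber bottle: flip its bat toggle over the centre so that it leans towards the stirring plate, and let go. Leave the other stirrer switched off, and leave the amber bottle standing on its plate.

Things in the scene. Friction and masses are not known exactly. Their poses are not given: they have to be found in the camera images.
- amber_switch (a point): Pivot of the steel bat toggle of the amber bottle's stirrer, 52 mm above the table, fixed. x: level, towards the plate at the rear; y: the bat's hinge axis; z up. The bat reaches 47 mm from it, 8 mm thick at the foot, 13 mm at the end. Housing: grey, 230 (x) by 130 mm, top 45 mm above the table, front edge 30 mm before the pivot. A fixed black knob 13 mm high, 26 mm wide stands at y +64 mm.
- amber_toggle (a joint): Angle of that bat, rad: 0 = off, leaning 0.4 rad (23 degrees) away from the plate, to the front of the stirrer; 0.4 = upright; 0.8 = on, leaning 0.4 rad towards the plate. Over-centre spring: about 2 N at 30 mm from the pivot starts it moving; past upright it snaps over by itself and stays.
- white_toggle (a joint): Angle of the same toggle on the other stirrer, which is alike but carries a white bottle (61 mm across, 128 mm high); values as above. It starts off. Which stirrer stands on the left changes.
- amber_bottle_center (a point): Centre, half-way up, of the amber bottle, 52 mm across, 108 mm high, z to its mouth. It stands loose near the middle of its stirrer's white round plate (120 mm across, top 56 mm above the table, centre 135 mm along x and 30 mm along y from the switch).
Things that resemble listed ones, but are neither listed nor needed, are in the scene too. What is shaped like the part that bears amber_bottle_center but green is not meant.

How it is judged:
By the outcome, as a careful person would: the job done as asked, in the order asked, and still so for the second after the job is handed in, with the robot touching nothing.
It also fails if it takes over 32 s, if anything falls off the work surface, if the arm or the gripper's body presses on something with over 40 N, if the wrist force passes 120 N, or if a joint passes its speed limit or range.

## Working session

There is one attempt and no reset: what is moved stays moved. The work goes in short steps, Python scripts to look and compute and a shell command to move; the robot and the scene stay as the last step left them, time stands still between calls to the robot, and variables do not carry over. Pictures are saved under pics/ and viewed, at most 10 in all, crops included, and the job is handed in when it is done.

```bash
mkdir -p pics; cat > h.py <<'E'
import numpy as np,cv2
from plant import get_state,read_camera,ctrl
from scipy.spatial.transform import Rotation as R
def cloud(c):
    f=200/np.tan(np.radians(c["vfov"]/2)); v,u=np.mgrid[:400,:640]; z=c["range_z"]
    p=np.stack([(u-c["cx"])/f*z,(v-c["cy"])/f*z,z],-1)
    return p@R.from_quat(c["orientation"]).as_matrix().T+np.array(c["origin"])
E
python3 - <<'E'
from h import *
import pickle
s=get_state();print({k:np.round(v,3) for k,v in s.items()})
for n in("top","side"):
    c=read_camera(n);pickle.dump(c,open(n+".pkl","wb"));cv2.imwrite(f"pics/{n}0.png",c["frame"]);print(n,c["vfov"],c["cx"],c["cy"],c["origin"],c["orientation"])
E
```

```text
{'time': np.float64(0.0), 'qpos': array([ 1.101,  0.287,  1.578, -0.   ,  1.279, -0.15 ]), 'dq': array([ 0.   ,  0.001,  0.   , -0.   , -0.001, -0.001]), 'joint_efforts': array([-0.0000e+00, -4.0599e+01, -2.9263e+01, -0.0000e+00,  6.0000e-03,
       -0.0000e+00]), 'eef_pos': array([0.212, 0.64 , 0.23 ]), 'tcp_rot': array([ 0.159,  0.987, -0.001, -0.   ]), 'contact_force': array([-0.947, -0.151, -1.13 ]), 'wrist_torque': array([-0.015, -0.047,  0.004]), 'finger_force': np.float64(0.0), 'opening': np.float64(0.999)}
top 49.49550323552242 324.1904306634551 200.03582705512991 [0.42838506 0.01275085 0.9806307 ] [-0.70371405  0.70552678 -0.07128354  0.0440132 ]
side 51.731824279073656 313.4361051934348 198.45683419144774 [0.31153289 0.78097497 0.4080817 ] [-0.12275665  0.81714592 -0.557787    0.07795525]
```

View pics/top0.png

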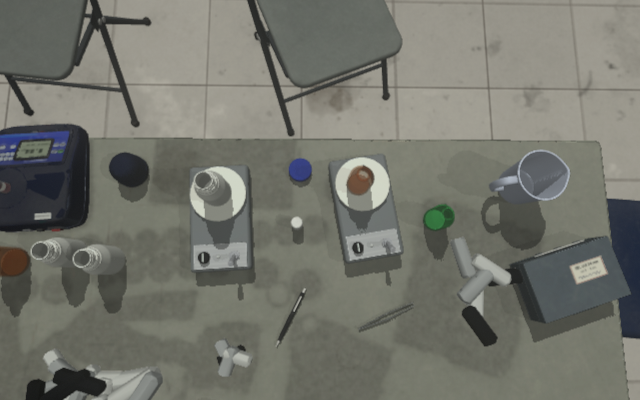

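View pics/side0.png

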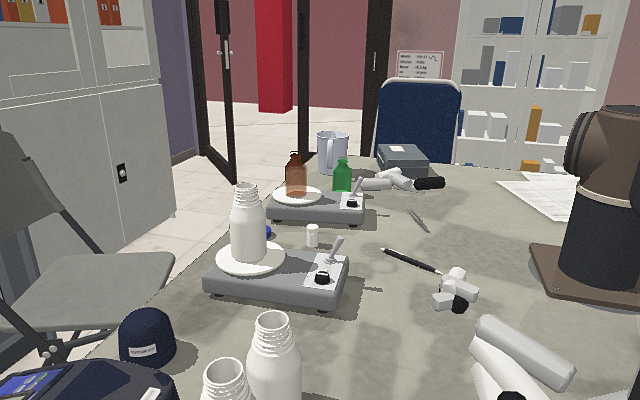

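Top view: the amber bottle is on the right stirrer (plate at about 362,183, knob at 358,248, bat near 392,245). The white bottle is on the left one, and there is a green decoy at (436,218).

```bash
python3 - <<'E'
from h import *
import pickle
c=pickle.load(open("top.pkl","rb"));P=cloud(c);f=c["frame"].astype(int)
v,u=np.mgrid[:400,:640];roi=(u>320)&(u<415)&(v>145)&(v<275)
z=P[...,2]
hm=roi&(z>.036)&(z<.052)
m=cv2.morphologyEx(hm.astype(np.uint8),cv2.MORPH_OPEN,np.ones((3,3)))
hp=P[roi&(z>.036)&(z<.066)][:,:2]
n,l,st,ce=cv2.connectedComponentsWithStats((roi&(z>.036)).astype(np.uint8));k=1+np.argmax(st[1:,4]);
pts=P[(l==k)&(z<.066)][:,:2]
r=cv2.minAreaRect((pts*1000).astype(np.float32));print("housing",r,cv2.boxPoints(r))
pm=roi&(f.min(-1)>170)&(v<215); pp=P[pm];print("plate z",np.median(pp[:,2]))
print("plate circ",cv2.minEnclosingCircle((pp[:,:2]*1000).astype(np.float32)))
km=roi&(f.max(-1)<45)&(v>235)&(u<372);print("knob",km.sum(),np.median(P[km],0))
am=roi&(v<200)&(z>.15);print("bottle top",P[am].mean(0),am.sum())
tm=roi&(v>225)&(z>.066);print("bat",tm.sum());
for q in P[tm]:print(np.round(q,3))
cv2.imwrite("pics/crop1.png",cv2.resize(c["frame"][145:275,320:420],None,fx=4,fy=4,interpolation=cv2.INTER_CUBIC))
s=pickle.load(open("side.pkl","rb"));S=cloud(s)
cv2.imwrite("pics/crop2.png",cv2.resize(s["frame"][140:235,255:385],None,fx=5,fy=5,interpolation=cv2.INTER_CUBIC))
x=S[170:212,345:368];mm=(x[...,2]>.062)&(x[...,2]<.12)&(x[...,0]<.6);vv,uu=np.nonzero(mm)
for a,b in list(zip(vv,uu))[::3]:print(a+170,b+345,np.round(x[a,b],3))
E
```

```text
housing ((567.3422241210938, -115.34420776367188), (229.34327697753906, 130.00274658203125), 9.308101654052734) [[ 443.66693   -69.74609 ]
 [ 464.69403  -198.03708 ]
 [ 691.0175   -160.94232 ]
 [ 669.9904    -32.651337]]
plate z 0.05493594815787983
plate circ ((550.5222778320312, -58.21390151977539), 141.25694274902344)
knob 9 [ 0.47739753 -0.0862682   0.05414974]
bottle top [ 0.55920372 -0.06375059  0.39982521] 105
bat 64
[0.428 0.013 0.981]
[0.428 0.013 0.981]
[0.428 0.013 0.981]
[0.428 0.013 0.981]
[0.428 0.013 0.981]
[0.428 0.013 0.981]
[0.428 0.013 0.981]
[0.428 0.013 0.981]
[0.428 0.013 0.981]
[ 0.485 -0.157  0.07 ]
[ 0.484 -0.158  0.073]
[ 0.485 -0.161  0.072]
[ 0.482 -0.156  0.075]
[ 0.482 -0.158  0.076]
[ 0.482 -0.16   0.077]
[ 0.482 -0.161  0.08 ]
[ 0.48  -0.155  0.077]
[ 0.48  -0.157  0.08 ]
[ 0.48  -0.158  0.084]
[ 0.479 -0.159  0.089]
[ 0.479 -0.162  0.088]
[ 0.48  -0.164  0.085]
[ 0.478 -0.156  0.074]
[ 0.478 -0.156  0.083]
[ 0.477 -0.157  0.091]
[ 0.477 -0.158  0.093]
[ 0.477 -0.161  0.092]
[ 0.477 -0.162  0.094]
[ 0.477 -0.165  0.091]
[ 0.475 -0.156  0.086]
[ 0.475 -0
[... 1042 characters left out ...]
531 -0.254  0.065]
174 348 [ 0.524 -0.261  0.064]
175 347 [ 0.525 -0.255  0.063]
177 360 [ 0.472 -0.154  0.095]
178 358 [ 0.477 -0.156  0.091]
178 361 [ 0.47  -0.155  0.092]
179 358 [ 0.477 -0.156  0.088]
179 361 [ 0.47  -0.157  0.089]
180 358 [ 0.477 -0.155  0.086]
180 361 [ 0.47  -0.158  0.086]
181 358 [ 0.477 -0.153  0.084]
181 361 [ 0.47  -0.159  0.083]
182 358 [ 0.477 -0.155  0.081]
182 361 [ 0.47  -0.161  0.08 ]
183 358 [ 0.476 -0.154  0.079]
184 356 [ 0.481 -0.154  0.076]
185 355 [ 0.483 -0.154  0.073]
185 358 [ 0.477 -0.157  0.073]
186 356 [ 0.481 -0.155  0.07 ]
187 354 [ 0.486 -0.156  0.067]
187 357 [ 0.478 -0.154  0.068]
188 356 [ 0.481 -0.158  0.064]
189 355 [ 0.483 -0.155  0.062]
```

View pics/crop1.png

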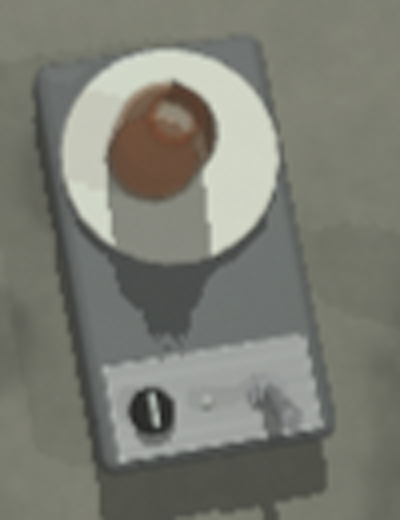

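View pics/crop2.png

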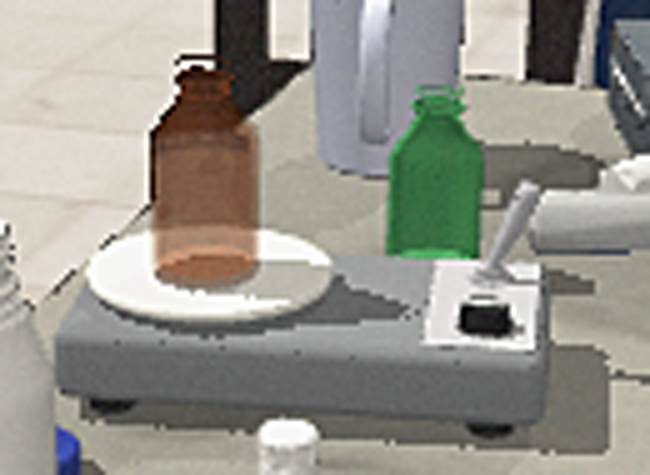

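The housing rectangle (229×130 mm, heading 9.3°) puts the pivot at about (0.489, -0.158). The bat tip, seen at (0.472, -0.161, 0.095), agrees with that. I'll close the fingers and go round to the front of the bat.

```bash
python3 -m crank '[[[-36,-29,0],-3,255],[[-72,-58,0],-6,255],[[-107,-88,0],-9,255],[[-143,-117,0],-12,255],[[-179,-146,0],-15,255],[[-215,-175,0],-18,255],[[-251,-204,0],-21,255],[[-286,-234,0],-24,255],[[-322,-263,0],-27,255],[[-358,-292,0],-27.6,255]]'
python3 - <<'E'
from h import *
s=get_state();M=R.from_quat(s["tcp_rot"]).as_matrix();print(s["eef_pos"],s["qpos"])
print("tool x",M[:,0]);
for t in [(.44,-.167,.23),(.44,-.167,.082)]: print(M.T@(np.array(t)-s["eef_pos"])*1000)
E
```

```text
time: 1.1
eef_pos: [0.4606, 0.2493, 0.231]
tcp_rot: [-0.081, 0.997, -0.0, -0.0]
contact_force: [0.1, -0.2, 0.3]
opening: 0.002
finger_force: 0.0
[0.4605796  0.24925639 0.23100613] [ 3.02150143e-01 -4.95334661e-02  1.94556236e+00  3.57720960e-05
  1.24590032e+00 -1.43183048e+00]
tool x [-9.86716762e-01 -1.62449736e-01  3.38019314e-04]
[  87.92663391 -407.38401797    1.04117263]
[  87.87660705 -407.38208641  149.04116416]
```

```bash
python3 -m crank '[[[10,-45,0],0,255],[[20,-90,0],0,255],[[29,-135,0],0,255],[[39,-180,0],0,255],[[49,-225,0],0,255],[[59,-271,0],0,255],[[69,-317,0],0,255],[[78,-362,0],0,255],[[88,-407,0],0,255],[[88,-407,0],0,255]]'
python3 - <<'E'
from h import *
s=get_state();M=R.from_quat(s["tcp_rot"]).as_matrix();print(s["eef_pos"],s["qpos"])
print("tool x",M[:,0],"to pivot",M.T@(np.array([.489,-.1585,.082])-s["eef_pos"])*1000)
E
```

```text
time: 2.1
eef_pos: [0.4383, -0.1692, 0.2312]
tcp_rot: [-0.078, 0.997, -0.001, -0.0]
contact_force: [0.2, 0.1, -0.9]
opening: -0.0
finger_force: 0.0
[ 0.43825777 -0.16924816  0.23115445] [-5.84221430e-01 -1.80662677e-01  2.06400557e+00 -1.50015960e-03
  1.25790293e+00 -2.30986180e+00]
tool x [-9.87964135e-01 -1.54681510e-01  7.05449116e-04] to pivot [-51.89926348   2.96203754 149.11418182]
```

```bash
python3 -m crank '[[[0,3,40],0,255],[[0,3,80],0,255],[[0,3,120],0,255],[[0,3,149],0,255],[[0,3,149],0,255],[[0,3,149],0,255]]'
python3 - <<'E'
from h import *
s=get_state();M=R.from_quat(s["tcp_rot"]).as_matrix()
print("to pivot",M.T@(np.array([.489,-.1585,.082])-s["eef_pos"])*1000)
a=read_camera("top")["frame"][150:290,310:450];b=read_camera("side")["frame"][120:235,255:395]
cv2.imwrite("pics/n1.png",np.hstack([cv2.resize(i,(400,400),interpolation=cv2.INTER_CUBIC) for i in(a,b)]))
E
```

```text
time: 2.7
eef_pos: [0.4385, -0.1612, 0.0824]
tcp_rot: [-0.081, 0.997, 0.0, -0.0]
contact_force: [0.1, -1.2, -0.1]
opening: -0.005
finger_force: 0.0
to pivot [-50.29570993  -5.54788177   0.36342886]
```

View pics/n1.png

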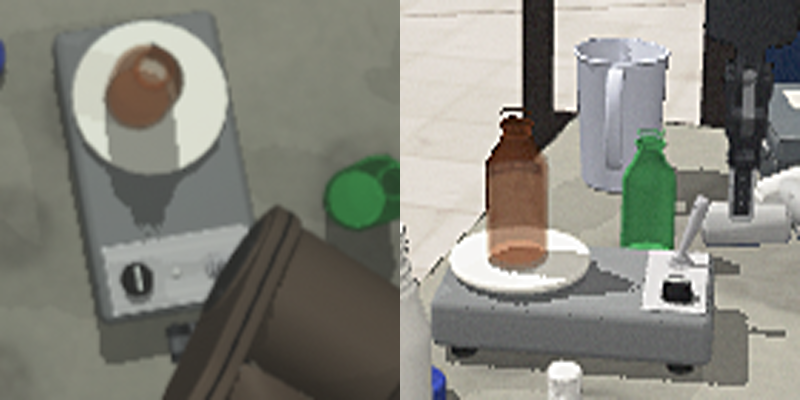

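The shut fingers (crop at about 740,210) stand just in front of the bat (690,230), below its top, and the bottle is upright. I'll shift 5.5 mm sideways and push.

```bash
python3 -m crank '[[[-5,-5.5,0],0,255],[[-12,-5.5,0],0,255],[[-18,-5.5,0],0,255],[[-24,-5.5,0],0,255],[[-29,-5.5,0],0,255],[[-34,-5.5,0],0,255],[[-39,-5.5,0],0,255],[[-43,-5.5,0],0,255],[[-43,-5.5,0],0,255]]'
python3 - <<'E'
from h import *
s=get_state();M=R.from_quat(s["tcp_rot"]).as_matrix()
print("to pivot",M.T@(np.array([.489,-.1585,.082])-s["eef_pos"])*1000)
c=read_camera("side");b=c["frame"][120:235,255:395]
cv2.imwrite("pics/n2.png",cv2.resize(b,(560,460),interpolation=cv2.INTER_CUBIC))
E
```

```text
time: 3.7
eef_pos: [0.4824, -0.1603, 0.0823]
tcp_rot: [-0.081, 0.997, -0.0, 0.0]
contact_force: [-0.4, 0.0, 0.1]
opening: 0.001
finger_force: 0.0
to pivot [-6.82404332  0.68123985  0.32239613]
```

View pics/n2.png

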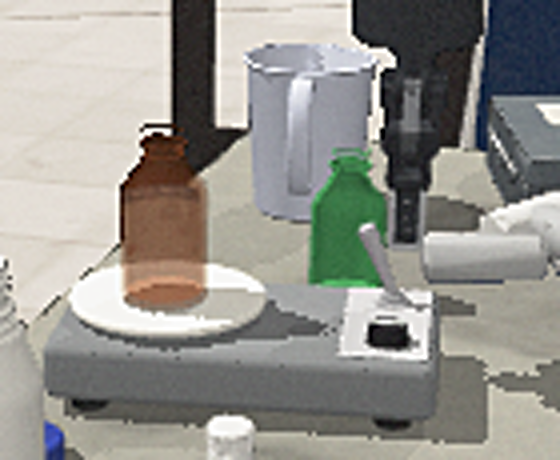

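The bat (365,230 to 400,300) now leans towards the plate, clear of the fingers at (405,240). The bottle is still standing. Backing off and rising.

```bash
python3 -m crank '[[[20,0,0],0,255],[[45,0,0],0,255],[[45,0,-40],0,255],[[45,0,-80],0,255],[[45,0,-120],0,255],[[45,0,-120],0,255],[[45,0,-120],0,255],[[45,0,-120],0,255]]'
python3 - <<'E'
from h import *
cv2.imwrite("pics/n3.png",read_camera("side")["frame"])
E
```

```text
time: 4.55
eef_pos: [0.4365, -0.167, 0.2007]
tcp_rot: [-0.081, 0.997, 0.001, -0.001]
contact_force: [0.1, -0.8, -1.0]
opening: 0.003
finger_force: 0.0
```

View pics/n3.png

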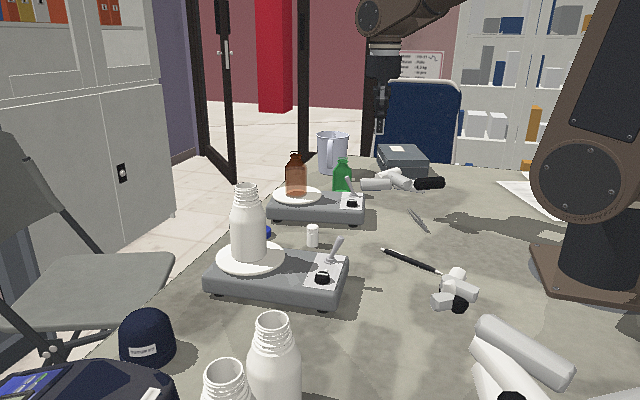

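The amber stirrer's bat (347,187) leans to the plate. The white one (337,248) is still off, the bottle stands at (296,175), and the gripper is clear.

```bash
python3 -c "from plant import ctrl; print(ctrl.sign_off())"
```

```text
the job is handed in; nothing more can be done
None
```

The amber bottle's stirrer is switched on: its toggle leans towards the plate, the bottle is still standing, the white bottle's stirrer is off, and the job was handed in at about 4.6 s with the robot touching nothing.

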